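Weigh the salt shaker on the kitchen scale

ROBOT

A 6-joint arm with a two-finger parallel gripper is mounted at the origin on a cart in front of the work surface, level with it; the furniture and walls round the work are solid. World frame = base frame: x ahead of the robot, y to its left, z up, the work surface at z = 0. Lengths are in mm, angles in rad, forces in N, time in s.
With the tool pointing down it reaches from about 400 to 925 mm from the base axis. Payload 12.5 kg.
Tool frame: the origin (TCP) lies between the finger pads, 19 mm behind the fingertips; this is the grasp point; z points along the fingers, y is the line along which they close (so a half turn about z gives the same grasp; the last joint's range is limited). The gripper opens to 95 mm and grips with 3 to 60 N. Pads are 20 mm wide; open, the fingers measure 119 mm over their backs; the gripper's body (75 mm by 180 mm) begins 59 mm behind the grasp point.
Start: joints at [-1.215, 0.491, 1.559, -0, 1.092, -0.106], TCP at [278.499, -559.538, 233.461] pointing down, gripper open.
Joint ranges: [-3.1, 3.1], [-0.84, 2.19], [0.05, 2.79], [-1.13, 4.28], [0.06, 2.93], [-2.69, 2.69]. Speed limits (rad/s): [2.22, 2.22, 2.79, 3.14, 3.14, 3.14].

INTERFACE

Orientations are given as [roll, pitch, yaw] about the fixed x, y, z axes, in that order (R = Rz(yaw) Ry(pitch) Rx(roll)).
In Python, from cell import state, imaging, env, spot_in, mark_of gives the robot as it stands. The module is installed in compiled form; this text tells all that it offers.
- The arm moves only by the tool step_arm, never from a script. Its argument "increments" is a list of rows, each an object with "slide": the shift along the tool's x, y, z in m, a list of three; "roll": the turn about the tool's z in rad. A call has 1 to 5 rows; each row is the pose to reach, as a shift and turn from the pose commanded when the call began, along the tool's axes at that moment; what a row does not reach only later rows make up. A row lasts 1/8 s, in which the tool goes at most 62.5 mm and 10.7 degrees, less where a joint would pass 70% of its speed; a pose out of reach is approached as far as the arm can. A call with a gripper value outside its range is refused whole. "fingers" is the opening, from 0 (shut) to 1 (fully open), set as the call begins (left out, the last holds). The fingers move at their own pace and stop on an object; the grip force is fixed at half the most. Time passes only in rows, so rows that repeat a pose let the fingers close. It gives the time, the measured TCP pose, the force, the opening and the grip force at its end, in the units of the state.
- state(): the state, without advancing time (a new reading comes with each control period).
- imaging.read_camera(name): name is "side" or "top" or "wrist"; returns a dict with "color" (384x512x3 uint8, red, green, blue), "z_map" (384x512 float32, mm along the optical axis (not along the pixel's ray), 0 where there is no reading), "intrinsics" (3x3 intrinsics, pixels), "camera_from_world" (4x4, takes a point from world to camera coordinates). Camera axes: x right, y up, looking along -z (the intrinsics and any distortion apply to the point x, -y, -z); pixel columns grow to the right and rows downward; lengths in mm; the calibration is good to about 2 mm. The wrist camera is an equidistant fisheye: a pixel r from the principal point sees the ray r / f radians off the axis. A picture is of the moment at which its call begins.
- env.job_done(): hands the job in; it is judged then, once.
Trained networks look in the newest picture that a camera, given by its name, has taken for a name from the list of things; names that differ only in an ending like _2 or _b are one class to them, and where a whole thing is asked for, a point or a joint stands for the part that bears it (a point fixed in the world has none). Each returns a list of dicts, best first, with "confidence" (0 to 1); they miss things now and then, are a little off and sometimes report something else, mostly with a low value. They report only what shows in the picture. A call takes as long as a camera call. They do not tell look-alikes from the thing itself.
- spot_in(camera, target): "bbox" ([left, top, right, bottom] in pixels, round what is visible of it).
- mark_of(camera, target): "uv" ([column, row] in pixels: a listed point, or the origin of a listed thing).
The state is a dict: "t": time; "joints": joint angles; "qvel": joint speeds; "tau": joint torques, N m; "eef_pos": TCP position; "tcp_rot": TCP orientation; "ft_force": force on the tool from outside, world axes, zero at the start; "moment": the same for the moment, N m; "opening": opening from 0.0 (shut) to 1.0 (fully open); "grip_force": force on a finger pad.
Only numpy, scipy, OpenCV 4.12 (cv2) and the standard library are available. Lean on these libraries where they do the work, as an engineer would, in place of code of your own. Each camera call takes 0.05 s, during which the arm holds its last target. There are 200 camera calls.

TASK

See how much salt is left: pick up the glass salt shaker with the metal cap and set it gently, standing upright, on the middle of the kitchen scale's round pan, then let go so that the scale carries it. Do not drive the pan down to its stop, and do not knock over the wooden pepper mill.

Things in the scene. Friction and masses are not known exactly. Their poses are not given: they have to be found in the camera images.
- salt_shaker: Clear glass salt shaker, white salt inside, domed grey metal cap; round, 44 mm across, 90 tall, about 0.2 kg. Upright in a row of three (with pepper mill and an empty glass 66 across, 82 tall), 100 mm apart, any order; the row runs away from the robot, left of the scale. Fingers closing along world y have room. Origin: centre of underside; z up. Grip the body 30 to 60 mm above the underside.
- pan_centre (a point): Centre of the pan's top face: flat round steel disc 130 mm across, 6 thick, with a thin dark centring ring 71 mm across, on a low white kitchen scale (housing 150 x 150, 46 high; sloping dial towards the robot, reaching 142 mm from the pan's centre). Top of the empty pan: 71 mm above the worktop, open above. The point sinks with the pan; z up. The scale cannot slide.
- scale_pan (a joint): How far the pan is pressed down, in m: 0 empty, 0.014 on its stop. The pan moves straight down on a spring of about 500 N/m (it starts to sink at about 0.2 N and meets the stop at about 7 N); the shaker's weight sinks it about 3 to 5 mm. The dial's needle turns with it.
- pepper_mill: Pepper mill of dark turned wood with a small metal knob on top, 58 mm across and 150 mm tall, upright in the same row. Not to be weighed, only left standing. (A wall cupboard hangs 0.66 m above the worktop over its right-hand part, right of the scale: keep the TCP below 0.3 m there.) Origin: centre of its underside; z is up its axis.
There are look-alikes about, which are no part of the job. Leave any blue look-alike of the salt_shaker alone.

How it is judged (in metres and radians):
At the end, for the whole second after the job is handed in: The salt shaker stands at rest and upright (within 10 degrees) on the scale's pan, its axis within 20 mm of the pan's centre, its underside on the pan, and the pan sunk between 1.5 and 12 mm under it (horizontal distance between salt_shaker and pan_centre below 0.02 m and angle between salt_shaker's own z axis and vertical below 0.17 rad and z of salt_shaker in the frame of pan_centre between -0.006 and 0.006 m and value of joint scale_pan between 0.0015 and 0.012 m and linear speed of salt_shaker below 0.03 m/s); the robot touches nothing.
It fails at once if the pan is driven down onto its stop (shaker dropped or pushed) (value of joint scale_pan above 0.0135 m).
It fails at once if the pepper mill is knocked over (angle between pepper_mill's own z axis and vertical above 0.6 rad).
It also fails if it takes over 42 s, if anything falls off the work surface, if the arm or the gripper's body presses on something with over 40 N, if the wrist force passes 120 N, or if a joint passes its speed limit or range.

## Working session

There is one attempt and no reset: what is moved stays moved. The work goes in short steps, Python scripts to look and compute and a tool call to move; the robot and the scene stay as the last step left them, time stands still between calls to the robot, and variables do not carry over. Pictures are saved under pics/ and viewed, at most 10 in all, crops included, and the job is handed in when it is done.

Besides the shell and the picture viewer there is one more tool, called after "Emit:" as name(argument=value, ...) on one line, values as JSON. step_arm: Moves the arm, as the interface text tells. Its arguments: {"type":"object","properties":{"increments":{"type":"array"},"fingers":{"type":"number"}},"required":["increments"]}

```bash
mkdir -p pics; cat > h.py <<'E'
import numpy as np, cv2
from cell import state, imaging, env, spot_in, mark_of
def world(c,u,v,z=None,d=None):
    "pinhole pixel -> world, by depth or by a plane z"
    K=c["intrinsics"];T=np.linalg.inv(c["camera_from_world"])
    r=np.array([(u-K[0,2])/K[0,0],-(v-K[1,2])/K[1,1],-1.])
    o=T[:3,3];w=T[:3,:3]@r
    if d is None: d=(z-o[2])/w[2]
    return o+w*d
E
python3 - <<'E'
from h import *
s=state();print(s["t"],s["eef_pos"],s["tcp_rot"],s["opening"])
ims=[]
for n in("side","top"):
    c=imaging.read_camera(n);ims.append(c["color"])
    print(n,c["intrinsics"].round(1).tolist(),np.linalg.inv(c["camera_from_world"]).round(2).tolist())
    for t in("salt_shaker","pan_centre","pepper_mill"):
        for m in mark_of(n,t):
            u,v=m["uv"];print(t,"mark",np.round(m["uv"]),round(m["confidence"],2),world(c,u,v,z=71 if t=="pan_centre" else 0).round())
        for m in spot_in(n,t): print(t,"box",np.round(m["bbox"]),round(m["confidence"],2))
    cv2.imwrite(f"pics/{n}0.png",cv2.cvtColor(c["color"],cv2.COLOR_RGB2BGR))
    np.savez(f"{n}0.npz",**c)
E
```

```text
0.0 [ 278.40291057 -559.32037246  232.86536154] [-3.14047973e+00 -1.16112075e-04  4.61797579e-01] 1.000022457131322
side [[497.9, 0.0, 252.4], [0.0, 497.9, 193.6], [0.0, 0.0, 1.0]] [[-0.93, 0.17, -0.32, 136.35], [-0.36, -0.46, 0.81, 699.65], [-0.0, 0.87, 0.49, 637.7], [0.0, 0.0, 0.0, 1.0]]
salt_shaker mark [333. 227.] 0.9 [ 314. -275.    0.]
salt_shaker mark [206. 248.] 0.72 [553. -94.   0.]
salt_shaker box [324. 194. 333. 228.] 0.73
salt_shaker box [195. 214. 215. 252.] 0.71
salt_shaker box [232. 163. 285. 193.] 0.71
pan_centre mark [256. 175.] 0.82 [ 526. -329.   71.]
pan_centre box [233. 164. 285. 192.] 0.79
pepper_mill mark [247. 254.] 0.86 [ 464. -106.    0.]
top [[448.7, 0.0, 261.1], [0.0, 448.7, 190.8], [0.0, 0.0, 1.0]] [[-0.02, 0.99, -0.11, 381.89], [-1.0, -0.02, 0.01, -212.86], [0.01, 0.11, 0.99, 922.94], [0.0, 0.0, 0.0, 1.0]]
salt_shaker mark [204. 158.] 0.95 [ 558. -107.    0.]
salt_shaker box [279. 261. 304. 286.] 0.75
salt_shaker box [188. 141. 211. 170.] 0.63
pan_centre mark [319. 165.] 0.85 [ 527. -336.   71.]
pan_centre box [283. 131. 357. 200.] 0.81
pepper_mill mark [204. 208.] 0.86 [ 454. -105.    0.]
pepper_mill box [182. 183. 218. 216.] 0.73
pepper_mill box [283. 131. 356. 198.] 0.24
```

View pics/side0.png

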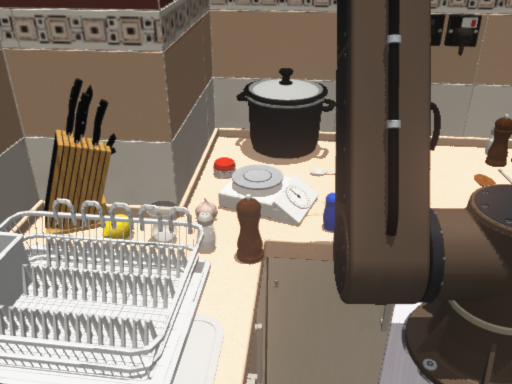

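View pics/top0.png

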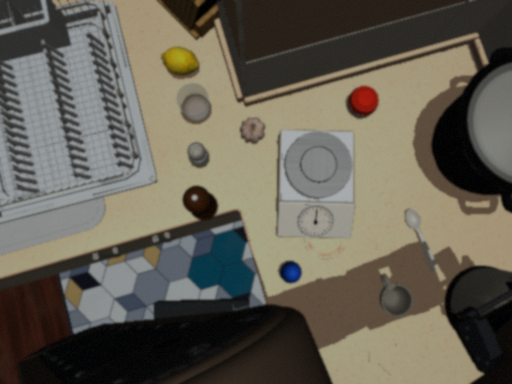

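Candidates in the top view:
- (198,153): grey domed cap, middle of the row of three with the mill at (200,203) and the glass at (195,105). It fits the description.
- (291,271): blue look-alike, outside the row.
- (252,130): small pinkish ridged object beside the scale.

I'll confirm the first with an enlarged crop.

```bash
python3 - <<'E'
from h import *
c=np.load("top0.npz");s=np.load("side0.npz")
a=cv2.resize(c["color"][80:230,160:370],None,fx=3,fy=3,interpolation=2)[:, :400]
b=cv2.resize(s["color"][180:270,140:270],None,fx=3,fy=3,interpolation=2)
o=np.zeros((450,800,3),np.uint8);o[:a.shape[0],:400]=a;o[:270,400:790]=b
cv2.imwrite("pics/crop1.png",o[:,:,::-1])
def P(c,u,v):
    return world(c,u,v,d=float(c["z_map"][v,u])).round().tolist()
for n,cc,u,v in[("cap",c,198,150),("cap",c,198,153),("cap",c,197,148),("garlic",c,252,130),("mill",c,198,199),("glass",c,195,107),("pan",c,319,165),("cap s",s,206,222),("cap s",s,206,206),("body s",s,206,238),("blue",c,291,271)]: print(n,u,v,P(cc,u,v))
# pan disc fit from depth
z=c["z_map"];v,u=np.mgrid[120:250,270:370];K=c["intrinsics"];T=np.linalg.inv(c["camera_from_world"])
d=z[120:250,270:370];p=np.stack([(u-K[0,2])/K[0,0]*d,-(v-K[1,2])/K[1,1]*d,-d],-1)@T[:3,:3].T+T[:3,3]
q=p[(p[...,2]>65)&(p[...,2]<78)];print("pan",len(q),q.min(0),q.max(0),q.mean(0),np.median(q,0))
E
```

```text
cap 198 150 [557.0, -107.0, 91.0]
cap 198 153 [551.0, -106.0, 89.0]
cap 197 148 [561.0, -104.0, 87.0]
garlic 252 130 [606.0, -209.0, 41.0]
mill 198 199 [459.0, -112.0, 138.0]
glass 195 107 [666.0, -90.0, 6.0]
pan 319 165 [526.0, -336.0, 75.0]
cap s 206 222 [547.0, -86.0, 74.0]
cap s 206 206 [602.0, -195.0, 40.0]
body s 206 238 [545.0, -79.0, 38.0]
blue 291 271 [327.0, -275.0, 90.0]
pan 3477 [ 464.36026257 -400.75177118   66.38152904] [ 593.06496862 -270.9839767    77.26959957] [ 528.03124961 -335.27038712   72.20318689] [ 527.74852643 -335.15366696   72.18608519]
```

View pics/crop1.png

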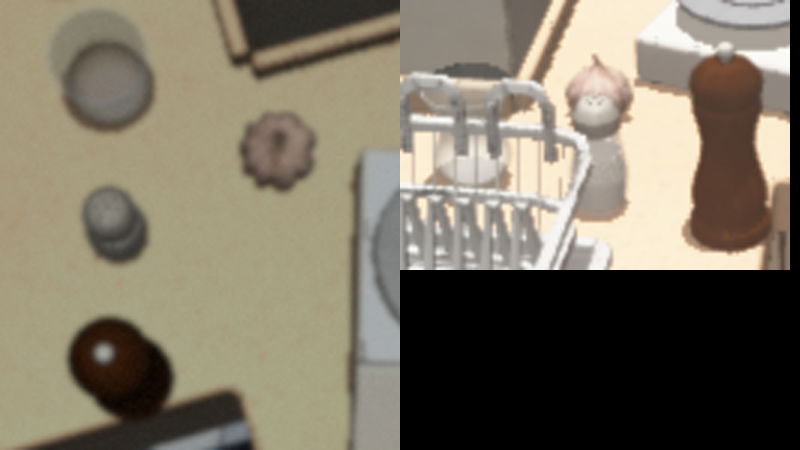

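The crop shows a grey domed perforated cap on a pale, salt-filled glass body at top (198,152) and side (206,235). It is the salt shaker, at about (555,-104) with its cap at 90 mm, which matches its height. The pan's centre is at (528,-335) at about 72 mm. I'll move above the shaker and turn the fingers to world y.

Emit:
step_arm(increments=[{"slide": [0.05,-0.032,0],"roll": 0.09},{"slide": [0.1,-0.064,0],"roll": 0.19},{"slide": [0.15,-0.096,0],"roll": 0.28},{"slide": [0.2,-0.127,0],"roll": 0.37},{"slide": [0.25,-0.158,0],"roll": 0.462}], fingers=1.0)

```text
t: 1.32
eef_pos: [432.7, -305.1, 233.7]
tcp_rot: [3.141, -0.0, -0.003]
ft_force: [0.4, -0.1, -0.7]
opening: 1.001
grip_force: 0.0
```

```bash
python3 - <<'E'
from h import *
s=state();print(s["t"],s["eef_pos"].round(1),s["tcp_rot"].round(3))
c=np.load("top0.npz")
z=c["z_map"];v,u=np.mgrid[0:384,0:512];K=c["intrinsics"];T=np.linalg.inv(c["camera_from_world"])
p=np.stack([(u-K[0,2])/K[0,0]*z,-(v-K[1,2])/K[1,1]*z,-z],-1)@T[:3,:3].T+T[:3,3]
m=(abs(p[...,0]-555)<70)&(z>0)
for y in range(-200,120,20):
    q=p[m&(abs(p[...,1]-y)<10)];print(y,q[:,2].max().round() if len(q) else None)
E
```

```text
1.325 [ 432.7 -305.1  233.7] [ 3.141e+00 -0.000e+00 -3.000e-03]
-200 51.0
-180 35.0
-160 7.0
-140 8.0
-120 126.0
-100 127.0
-80 88.0
-60 6.0
-40 5.0
-20 47.0
0 164.0
20 164.0
40 133.0
60 133.0
80 132.0
100 132.0
```

```bash
python3 - <<'E'
from h import *
for n in("top","side"):
    c=np.load(n+"0.npz")
    z=c["z_map"];v,u=np.mgrid[0:384,0:512];K=c["intrinsics"];T=np.linalg.inv(c["camera_from_world"])
    p=np.stack([(u-K[0,2])/K[0,0]*z,-(v-K[1,2])/K[1,1]*z,-z],-1)@T[:3,:3].T+T[:3,3]
    for x in range(480,660,20):
        q=p[(abs(p[...,0]-x)<10)&(z>0)&(p[...,2]>85)&(p[...,1]>-70)&(p[...,1]<100)]
        print(n,x,q[q[:,1].argsort()[:3]].round().tolist())
E
```

```text
top 480 [[490.0, 61.0, 123.0], [490.0, 63.0, 124.0], [490.0, 64.0, 126.0]]
top 500 [[510.0, 5.0, 127.0], [509.0, 7.0, 122.0], [510.0, 7.0, 128.0]]
top 520 [[529.0, -6.0, 128.0], [528.0, -5.0, 127.0], [526.0, -5.0, 124.0]]
top 540 [[544.0, -8.0, 129.0], [538.0, -7.0, 128.0], [540.0, -7.0, 127.0]]
top 560 [[551.0, -5.0, 127.0], [550.0, -5.0, 132.0], [554.0, -4.0, 124.0]]
top 580 [[570.0, -1.0, 124.0], [571.0, -0.0, 129.0], [573.0, 0.0, 127.0]]
top 600 [[590.0, 4.0, 126.0], [593.0, 5.0, 131.0], [593.0, 5.0, 123.0]]
top 620 [[610.0, 9.0, 122.0], [610.0, 9.0, 128.0], [612.0, 9.0, 128.0]]
top 640 [[648.0, -67.0, 86.0], [632.0, 14.0, 124.0], [630.0, 14.0, 130.0]]
side 480 [[490.0, 50.0, 128.0], [490.0, 51.0, 120.0], [489.0, 53.0, 125.0]]
side 500 [[508.0, 6.0, 126.0], [510.0, 6.0, 126.0], [506.0, 9.0, 126.0]]
side 520 [[523.0, -3.0, 124.0], [527.0, -3.0, 126.0], [525.0, -2.0, 126.0]]
side 540 [[533.0, -5.0, 125.0], [534.0, -3.0, 126.0], [534.0, -2.0, 143.0]]
side 560 [[554.0, 2.0, 127.0], [551.0, 3.0, 159.0], [551.0, 3.0, 128.0]]
side 580 [[571.0, 6.0, 111.0], [570.0, 7.0, 114.0], [570.0, 7.0, 131.0]]
side 600 [[592.0, 12.0, 147.0], [601.0, 13.0, 158.0], [590.0, 13.0, 118.0]]
side 620 [[613.0, 14.0, 125.0], [621.0, 16.0, 127.0], [628.0, 16.0, 125.0]]
side 640 [[630.0, 20.0, 152.0], [648.0, 22.0, 126.0], [631.0, 22.0, 148.0]]
```

Emit:
step_arm(increments=[{"slide": [0.03,-0.05,0],"roll": 0},{"slide": [0.06,-0.1,0],"roll": 0},{"slide": [0.09,-0.15,0],"roll": 0},{"slide": [0.122,-0.201,0],"roll": 0},{"slide": [0.122,-0.201,0],"roll": 0}])

```text
t: 1.95
eef_pos: [555.3, -102.6, 233.3]
tcp_rot: [-3.141, -0.0, 0.004]
ft_force: [0.2, -0.4, 1.2]
opening: 0.999
grip_force: 0.0
```

```bash
python3 - <<'E'
from h import *
s=state();print(s["t"],s["eef_pos"].round(1),s["tcp_rot"].round(3))
c=imaging.read_camera("wrist");K=c["intrinsics"];T=np.linalg.inv(c["camera_from_world"])
print(K.round(1).tolist(),T.round(2).tolist())
def fw(u,v,z):
    a,b=(u-K[0,2])/K[0,0],(v-K[1,2])/K[1,1];r=np.hypot(a,b)
    w=T[:3,:3]@np.array([a/r*np.sin(r),-b/r*np.sin(r),-np.cos(r)]);return T[:3,3]+w*(z-T[2,3])/w[2]
def px(P):
    q=c["camera_from_world"]@np.r_[P,1];q=np.array([q[0],-q[1],-q[2]]);r=np.arctan2(np.hypot(*q[:2]),q[2]);d=q[:2]/np.hypot(*q[:2])*r
    return (K[0,0]*d[0]+K[0,2],K[1,1]*d[1]+K[1,2])
for m in mark_of("wrist","salt_shaker"): print("mark",m["uv"],m["confidence"],fw(*m["uv"],0).round(1))
im=c["color"][:,:,::-1].copy()
for P in((555,-104,90),(555,-104,0),(528,-335,71)):
    cv2.drawMarker(im,tuple(int(round(a)) for a in px(P)),(0,255,0),0,8)
cv2.imwrite("pics/w1.png",cv2.resize(im,None,fx=1.5,fy=1.5))
E
```

```text
1.95 [ 555.3 -102.6  233.3] [-3.141 -0.     0.004]
[[297.3, 0.0, 251.6], [0.0, 297.3, 189.0], [0.0, 0.0, 1.0]] [[0.0, 0.96, 0.29, 635.37], [-1.0, 0.0, 0.0, -102.74], [-0.0, -0.29, 0.96, 384.2], [0.0, 0.0, 0.0, 1.0]]
mark [247.0, 164.8] 0.93 [553.9 -96.9   0. ]
mark [355.3, 303.8] 0.52 [ 317.7 -280.5   -0. ]
```

View pics/w1.png

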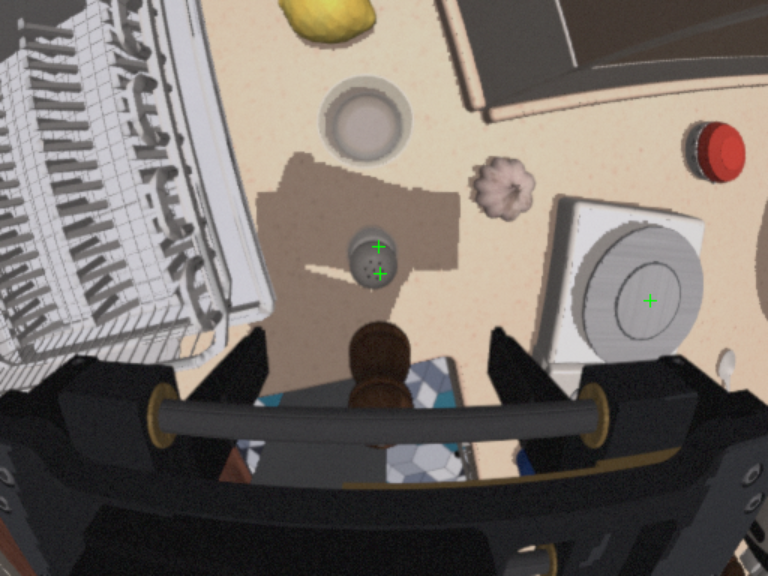

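The wrist view shows the cap at (373,263) of the picture, 4 to 5 mm from the prediction at (380,272), so the shaker is at about (557,-101). The dish rack begins near y = -5. I'll put the TCP at y = -104 so the gripper body stays clear of it.

Emit:
step_arm(increments=[{"slide": [0.002,0.0015,0.04],"roll": 0},{"slide": [0.002,0.0015,0.08],"roll": 0},{"slide": [0.002,0.0015,0.12],"roll": 0},{"slide": [0.002,0.0015,0.155],"roll": 0},{"slide": [0.002,0.0015,0.186],"roll": 0}])

```text
t: 2.68
eef_pos: [555.2, -108.8, 46.4]
tcp_rot: [3.142, 0.0, -0.002]
ft_force: [0.0, -1.1, -0.0]
opening: 1.002
grip_force: 0.0
```

Emit:
step_arm(increments=[{"slide": [0,0,0],"roll": 0},{"slide": [0,0,0],"roll": 0},{"slide": [0,0,0],"roll": 0},{"slide": [0,0,0],"roll": 0},{"slide": [0,0,0],"roll": 0}], fingers=0.3)

```text
t: 3.3
eef_pos: [556.1, -107.1, 48.0]
tcp_rot: [3.141, -0.001, -0.0]
ft_force: [1.1, 2.0, 3.0]
opening: 0.529
grip_force: 1.0
```

Emit:
step_arm(increments=[{"slide": [0,0,0],"roll": 0},{"slide": [0,0,0],"roll": 0},{"slide": [0,0,0],"roll": 0},{"slide": [0,0,0],"roll": 0},{"slide": [0,0,0],"roll": 0}], fingers=0.3)

```text
t: 3.92
eef_pos: [556.2, -107.1, 47.7]
tcp_rot: [3.142, -0.001, -0.0]
ft_force: [1.5, 3.1, 4.8]
opening: 0.431
grip_force: 30.0
```

```bash
python3 - <<'E'
from h import *
for n in ("wrist","top"):
    c=imaging.read_camera(n)
    cv2.imwrite(f"pics/{n}2.png",cv2.resize(c["color"][:,:,::-1],None,fx=1.5,fy=1.5) if n=="wrist" else c["color"][:,:,::-1])
print(state())
E
```

```text
{'t': 4.025, 'joints': array([-3.06915870e-01,  6.58998905e-01,  1.86435138e+00,  1.73059351e-04,
        6.17709186e-01,  1.26390943e+00]), 'qvel': array([-0.00070099,  0.00089167, -0.00105329, -0.00023955, -0.00103321,
       -0.00097147]), 'tau': array([-2.08862990e+00, -5.83058989e+01, -1.45347181e+01, -5.83679639e-01,
       -2.21912912e-01, -1.62125722e-02]), 'eef_pos': array([ 556.17235813, -107.11076555,   47.65723386]), 'tcp_rot': array([ 3.14152721e+00, -5.38564674e-04, -1.70008582e-04]), 'ft_force': array([1.07788288, 3.36697619, 4.89889332]), 'moment': array([ 0.72459224, -0.10988401, -0.01397667]), 'grip_force': 30.026451190933585, 'opening': 0.43374590913147054}
```

View pics/wrist2.png

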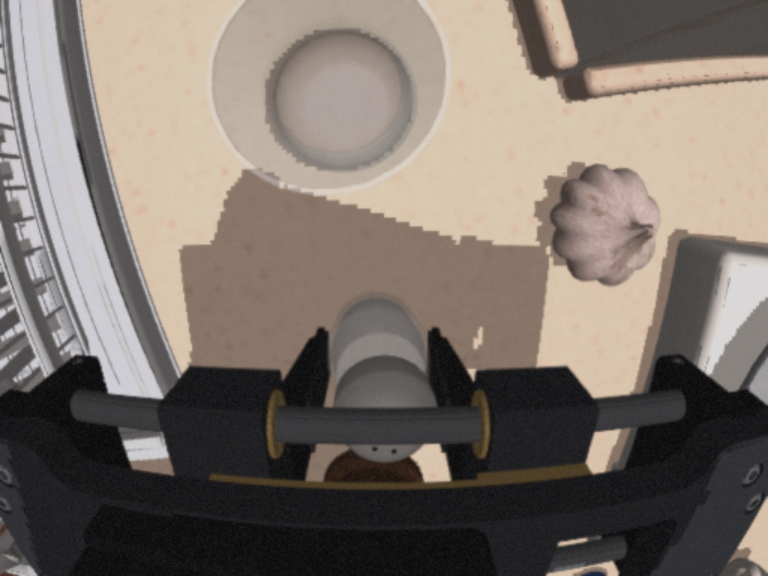

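The shaker is held between the pads at (380,390), with the glass and garlic untouched. I'll lift straight up.

Emit:
step_arm(increments=[{"slide": [0,0,-0.015],"roll": 0},{"slide": [0,0,-0.045],"roll": 0},{"slide": [0,0,-0.08],"roll": 0},{"slide": [0,0,-0.115],"roll": 0},{"slide": [0,0,-0.135],"roll": 0}])

```text
t: 4.65
eef_pos: [556.0, -107.5, 184.8]
tcp_rot: [3.141, -0.002, -0.0]
ft_force: [-0.2, -0.2, -2.0]
opening: 0.433
grip_force: 29.9
```

Emit:
step_arm(increments=[{"slide": [-0.006,0.045,0],"roll": 0},{"slide": [-0.012,0.09,0],"roll": 0},{"slide": [-0.018,0.135,0],"roll": 0},{"slide": [-0.024,0.18,0],"roll": 0},{"slide": [-0.028,0.215,0],"roll": 0}])

```text
t: 5.28
eef_pos: [527.1, -324.1, 183.0]
tcp_rot: [3.141, 0.0, -0.001]
ft_force: [-0.4, -0.4, -2.6]
opening: 0.43
grip_force: 29.9
```

Emit:
step_arm(increments=[{"slide": [0,0.01,0],"roll": 0},{"slide": [0,0.013,0],"roll": 0},{"slide": [0,0.013,0],"roll": 0},{"slide": [0,0.013,0],"roll": 0}])

```text
t: 5.78
eef_pos: [528.2, -334.2, 182.6]
tcp_rot: [-3.142, 0.0, 0.001]
ft_force: [0.6, -0.4, -1.4]
opening: 0.428
grip_force: 29.9
```

```bash
python3 - <<'E'
from h import *
s=state();print(s["t"],s["eef_pos"].round(1),s["ft_force"].round(1),s["opening"],s["grip_force"])
c=imaging.read_camera("side");np.savez("side3.npz",**c)
for t in("salt_shaker","pan_centre"):
    for m in mark_of("side",t): print(t,np.round(m["uv"],1),round(m["confidence"],2),world(c,*m["uv"],z=71 if t=="pan_centre" else s["eef_pos"][2]-48).round(1))
cv2.imwrite("pics/side3.png",cv2.resize(c["color"][80:220,190:380,::-1],None,fx=4,fy=4,interpolation=2))
E
```

```text
5.775 [ 528.2 -334.2  182.6] [ 0.6 -0.4 -1.4] 0.4281842394809807 29.894798090681434
salt_shaker [254.3 153.1] 0.86 [ 527.8 -319.3  134.6]
salt_shaker [331.3 226.5] 0.53 [280.1 -69.2 134.6]
pan_centre [258.5 173.8] 0.9 [ 523.5 -337.    71. ]
```

View pics/side3.png

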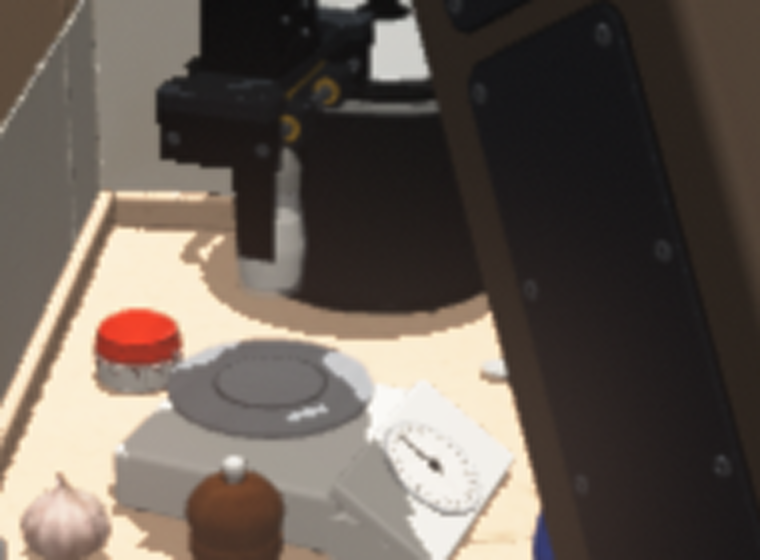

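The shaker hangs upright in the fingers at (270,230) of the crop, above the pan at (270,385), with its underside about 60 mm above it. The mill is still standing. I'll lower to just above contact, then go by small steps.

Emit:
step_arm(increments=[{"slide": [0,0,0.02],"roll": 0},{"slide": [0,0,0.038],"roll": 0},{"slide": [0,0,0.048],"roll": 0},{"slide": [0,0,0.053],"roll": 0},{"slide": [0,0,0.053],"roll": 0}])

```text
t: 6.55
eef_pos: [528.0, -335.3, 129.3]
tcp_rot: [-3.142, 0.0, -0.0]
ft_force: [-0.2, -0.3, -1.7]
opening: 0.429
grip_force: 29.9
```

Emit:
step_arm(increments=[{"slide": [0,0,0.003],"roll": 0},{"slide": [0,0,0.005],"roll": 0},{"slide": [0,0,0.007],"roll": 0},{"slide": [0,0,0.007],"roll": 0},{"slide": [0,0,0.007],"roll": 0}])

```text
t: 7.18
eef_pos: [528.0, -335.2, 122.5]
tcp_rot: [3.141, -0.0, -0.0]
ft_force: [1.1, 0.1, -2.1]
opening: 0.43
grip_force: 29.9
```

```bash
cat > look.py <<'E'
import sys
from h import *
s=state();print(s["t"],s["eef_pos"].round(1),s["ft_force"].round(1),s["opening"].round(3))
c=imaging.read_camera("side");np.savez("side4.npz",**c)
for t in("salt_shaker","pan_centre"):
    for m in mark_of("side",t): print(t,np.round(m["uv"],1),round(m["confidence"],2),world(c,*m["uv"],z=69).round(1))
cv2.imwrite(f"pics/{sys.argv[1]}.png",cv2.resize(c["color"][100:220,220:340,::-1],None,fx=5,fy=5,interpolation=2))
E
python3 look.py side4
```

```text
Traceback (most recent call last):
  File "look.py", line 3, in <module>
    s=state();print(s["t"],s["eef_pos"].round(1),s["ft_force"].round(1),s["opening"].round(3))
                                                                        ^^^^^^^^^^^^^^^^^^
AttributeError: 'float' object has no attribute 'round'
```

Emit:
step_arm(increments=[{"slide": [0,0,0.001],"roll": 0},{"slide": [0,0,0.002],"roll": 0},{"slide": [0,0,0.003],"roll": 0},{"slide": [0,0,0.003],"roll": 0}])

```text
t: 7.68
eef_pos: [527.9, -335.2, 119.3]
tcp_rot: [-3.142, 0.0, -0.0]
ft_force: [0.8, -0.7, -2.5]
opening: 0.431
grip_force: 29.9
```

```bash
sed -i 's/,s\["opening"\].round(3)//' look.py; python3 look.py side4; python3 - <<'E'
from h import *
f=[]
for _ in range(6): imaging.read_camera("side"); f.append(state()["ft_force"])
print(np.mean(f,0))
E
```

```text
7.675 [ 527.9 -335.2  119.3] [ 0.8 -0.7 -2.5]
salt_shaker [254.2 176. ] 0.63 [ 530.6 -325.7   69. ]
salt_shaker [332.4 228.4] 0.61 [ 295.  -163.2   69. ]
pan_centre [257.3 175.8] 0.91 [ 523.8 -329.4   69. ]
[-0.0640363   0.11915174 -2.48365243]
```

View pics/side4.png

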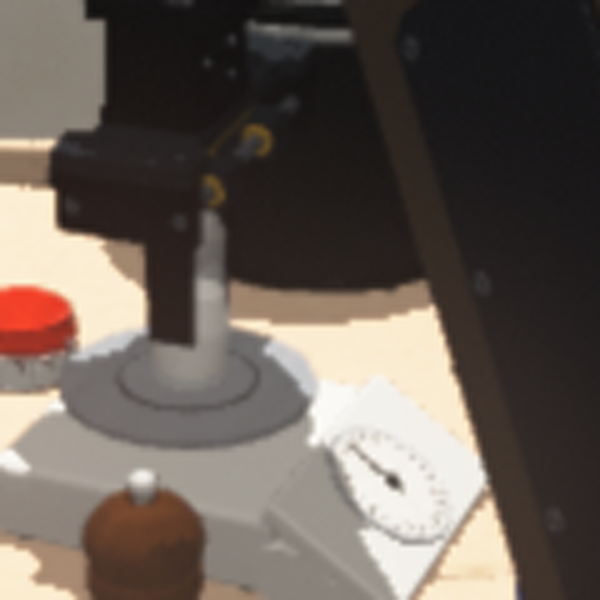

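The shaker's foot is just above the pan at (190,380), inside the centring ring, and the needle at (370,465) has not moved. I'll continue down by small steps and watch the force of about -2.5 N.

Emit:
step_arm(increments=[{"slide": [0,0,0.001],"roll": 0},{"slide": [0,0,0.002],"roll": 0},{"slide": [0,0,0.003],"roll": 0},{"slide": [0,0,0.003],"roll": 0}])

```text
t: 8.62
eef_pos: [528.0, -335.3, 116.5]
tcp_rot: [3.141, -0.0, -0.0]
ft_force: [0.1, 0.2, -1.2]
opening: 0.43
grip_force: 29.9
```

```bash
cat > f.py <<'E'
from h import *
f=[]
for _ in range(8): c=imaging.read_camera("side"); f.append(state()["ft_force"])
s=state();print(s["t"],s["eef_pos"],np.mean(f,0))
def pc(c):return c["color"][185:215,280:320].astype(float)
print("dial change",np.abs(pc(c)-pc(np.load("side4.npz"))).mean())
E
python3 f.py
```

```text
9.025 [ 527.9409006 -335.2459146  116.4788268] [ 0.18550692 -0.13755164 -0.607359  ]
dial change 2.3508333333333336
```

The force dropped to -0.6 N and the dial moved, so the pan carries about 1.9 N. I'll go 1 mm more, then release.

Emit:
step_arm(increments=[{"slide": [0,0,0.001],"roll": 0},{"slide": [0,0,0.001],"roll": 0}])

```text
t: 9.28
eef_pos: [527.9, -335.3, 115.4]
tcp_rot: [3.141, -0.0, -0.0]
ft_force: [0.4, -0.6, -0.4]
opening: 0.428
grip_force: 29.9
```

Emit:
step_arm(increments=[{"slide": [0,0,0],"roll": 0},{"slide": [0,0,0],"roll": 0},{"slide": [0,0,0],"roll": 0},{"slide": [0,0,0],"roll": 0},{"slide": [0,0,0],"roll": 0}], fingers=0.9)

```text
t: 9.9
eef_pos: [527.9, -335.2, 115.4]
tcp_rot: [3.142, 0.0, -0.0]
ft_force: [-0.0, -0.3, 0.2]
opening: 0.879
grip_force: 0.0
```

Emit:
step_arm(increments=[{"slide": [0,0,0],"roll": 0},{"slide": [0,0,0],"roll": 0},{"slide": [0,0,0],"roll": 0},{"slide": [0,0,0],"roll": 0},{"slide": [0,0,0],"roll": 0}], fingers=0.9)

```text
t: 10.52
eef_pos: [527.9, -335.2, 115.4]
tcp_rot: [3.141, -0.0, -0.0]
ft_force: [0.1, -0.0, 0.3]
opening: 0.9
grip_force: 0.0
```

Released. I'll rise straight up, keeping below 0.3 m.

Emit:
step_arm(increments=[{"slide": [0,0,-0.02],"roll": 0},{"slide": [0,0,-0.055],"roll": 0},{"slide": [0,0,-0.095],"roll": 0},{"slide": [0,0,-0.13],"roll": 0},{"slide": [0,0,-0.15],"roll": 0}])

```text
t: 11.15
eef_pos: [528.1, -335.4, 267.5]
tcp_rot: [3.14, -0.002, -0.0]
ft_force: [0.1, -0.6, -0.1]
opening: 0.903
grip_force: 0.0
```

Emit:
step_arm(increments=[{"slide": [0,0,0],"roll": 0},{"slide": [0,0,0],"roll": 0},{"slide": [0,0,0],"roll": 0},{"slide": [0,0,0],"roll": 0}])

```text
t: 11.65
eef_pos: [527.8, -335.2, 264.7]
tcp_rot: [-3.141, 0.001, -0.0]
ft_force: [0.8, 0.4, -0.2]
opening: 0.899
grip_force: 0.0
```

```bash
python3 look.py side5
```

```text
11.65 [ 527.8 -335.2  264.7] [ 0.8  0.4 -0.2]
salt_shaker [252.8 177.7] 0.9 [ 530.6 -315.9   69. ]
salt_shaker [331.9 225.9] 0.77 [ 298.2 -172.1   69. ]
pan_centre [258.2 176.7] 0.91 [ 520.  -325.7   69. ]
```

View pics/side5.png

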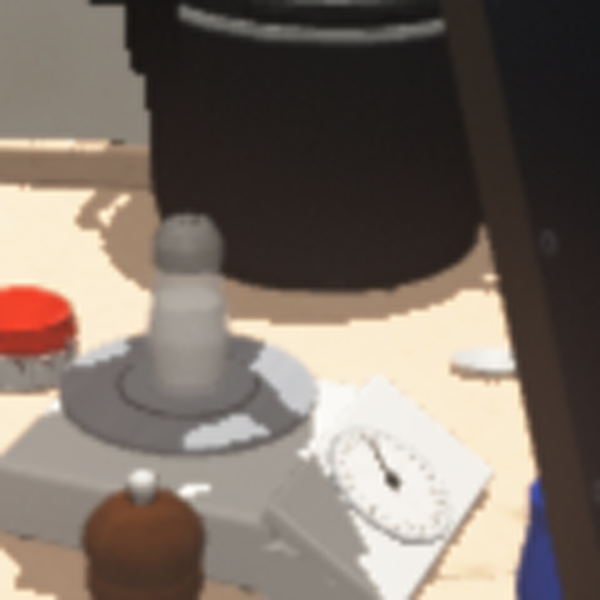

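The shaker stands upright at about (188,380) inside the ring centred at (189,384), roughly 7 mm off centre at most. The needle has turned to (378,455), and the mill is standing with the gripper clear. I'll hand in.

```bash
python3 -c "
from cell import env
print(env.job_done())"
```

```text
the job is handed in; nothing more can be done
None
```

I set the salt shaker upright on the scale's pan, about 7 mm off centre at most, and let go; the scale carries it, the pepper mill still stands, and the job was handed in after about 12 s, though no verdict came back.

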